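# Take the clinging grater off its catch pan

## Robot

A 7-joint arm with a two-finger parallel gripper is mounted at the origin on the work surface. World frame = base frame: x ahead of the robot, y to its left, z up, the work surface at z = 0. Lengths are in m, angles in rad, forces in N, time in s.
With the tool pointing down it reaches from about 0.425 to 0.925 m from the base axis. Payload 6.8 kg.
Tool frame: the origin (TCP) lies at the very end of the fingers, on their centre line; the grasp point (between the pads) lies 19 mm behind it; z points along the fingers, y is the direction in which the jaws open and shut (so a half turn about z gives the same grasp; the last joint's range is limited). The gripper opens to 85 mm and grips with 20 to 120 N. Pads are 22 mm wide; open, the fingers measure 114 mm over their backs; the gripper's body (76 mm by 85 mm) begins 54 mm behind the grasp point. The pads swing forward as they close: fully open they stand 13 mm farther back than shut.
Start: joints at [1.226, 0.477, 0.022, 1.555, -0.011, 1.109, -0.083], TCP at [0.158, -0.656, 0.231] pointing down, gripper open.
Joint ranges: [-2.96, 2.96], [-0.34, 2.1], [-1.41, 1.46], [0.24, 2.44], [-1.37, 4.51], [0.17, 1.92], [-2.96, 2.96]. Speed limits (rad/s): [2.39, 2.39, 3.14, 3.14, 3.14, 3.14, 3.14].

## Interface

Orientations are given as a unit quaternion [w, x, y, z].
In Python, from station import bot gives the robot as it stands.
- The arm moves only by the tool move_arm, never from a script. Its argument "commands" is text: rows parted by semicolons, each of 7 numbers parted by spaces: the opening, from 0 (shut) to 1 (fully open), then the shift along the tool's x, y, z in cm, then the turn, a rotation vector about the tool's x, y, z in degrees. In form: gripper tx ty tz rx ry rz; .... A call has 1 to 12 rows; each row shifts and turns the commanded pose from where the row before left it, along the tool's axes as they then stand; what a row does not reach is not made up. A row lasts 1/12 s, in which the tool goes at most 41.7 mm and 7.16 degrees, less where a joint would pass 70% of its speed; a pose out of reach is approached as far as the arm can. A call with a gripper value outside its range is refused whole. The fingers move at their own pace and stop on an object; "force" is the grip in N (left out, the last holds). Time passes only in rows, so rows that do not move let the fingers close. It gives the time, the measured TCP pose, the force and the opening at its end, in the units of the state.
- bot.get_obs(): the state, without advancing time (a new reading comes with each control period).
- bot.read_camera(name): name is "side" or "top"; returns a dict with "img" (420x560x3 uint8, red, green, blue), "K" (3x3 intrinsics, pixels), "rvec" (rotation vector, rad) and "tvec" (3), from world to camera coordinates, as OpenCV has them. Camera axes: x right, y down, z forward; pixel columns grow to the right and rows downward; lengths in m; the calibration is good to about 2 mm. A picture is of the moment at which its call begins. There is no depth.
- bot.hand_in(): hands the job in, once; it reports no verdict.
The state is a dict: "t": time; "q": joint angles; "joint_vel": joint speeds; "joint_torque": joint torques, N m; "eef_pos": TCP position; "tool_rot": TCP orientation; "contact_force": force on the tool from outside, world axes, zero at the start; "torque": the same for the moment, N m; "gripper_width": opening from 0.0 (shut) to 1.0 (fully open).
Only numpy, scipy, OpenCV 4.12 (cv2) and the standard library are available. Lean on these libraries where they do the work, as an engineer would, in place of code of your own. Each camera call takes 0.05 s, during which the arm holds its last target. There are 200 camera calls.

## Task

The box grater is clinging to the catch pan it sits over. Slide the pan along the bench, grater still on it and neither lifting the pan nor touching the grater, until it is fully home against the end stop of the slide-in holder, and let go; then lift the grater off so that the pan stays down in the holder, and set the grater gently upright in the middle of the drip tray. Leave the bowl, jar and turner alone.

Things in the scene. Friction and masses are not known exactly. Their poses are not given: they have to be found in the camera images.
- pan: Steel catch pan, 0.18 to 0.26 kg. Origin: centre of its underside, z up. Its foot is a square flange 120 x 120 mm, 5 mm thick, centred on the origin; on it stands an open square tub 78 x 78 mm with its rim at z = 65 mm, hidden inside the grater at the start. Its handle points along its -x.
- pan_handle (a point): Good grip point on the pan's black handle, at (-130, 0, 34) mm in the pan's frame, clear of the tall grater. The handle is a level bar along the pan's x from -58 to -154 mm, 14 mm wide (y), 18 mm high, centred on z = 34 mm, 25 mm of free space below it.
- pan_clips (a point): Level of two spring clips on the tub's +y and -y sides, at (0, 0, 44) mm in the pan's frame. They press on the inside of the grater's skirt and drag with 4 to 8 N in all, more than the pan weighs, until the grater has risen some 50 mm: unless the pan is held down in the holder it comes up with the grater.
- grater: Steel box grater, 0.3 to 0.4 kg, over the pan's tub, resting on its flange. Origin: centre of its underside, z up; at the start 5 mm above the pan's origin, axes as the pan's. Straight square skirt 90 mm outside, 82 mm inside, open below, up to z = 65 mm, then tapering to 60 x 60 mm at z = 150 mm. It must rise 60 mm off the flange to be clear of the tub.
- grater_bar (a point): Middle of the grater's black handle bar, at (0, 0, 182) mm in the grater's frame. The bar lies along the grater's y: 74 mm long, 16 mm wide (x), 14 mm high, with 25 mm free beneath it between two posts.
- holder: Low (under 20 mm) dark steel slide-in holder fixed to the bench. Origin: on the bench, where the pan's origin lies when fully home, axes parallel to the pan's then. The pan slides in freely towards +x, handle trailing, until its flange meets the end stop. Two rails with inner faces at y = +-62.5 mm carry lips reaching in to y = +-51 mm, undersides 9 mm up, that hold the flange down.
- holder_mouth (a point): Middle of the holder's open end, at (-85, 0, 0) mm in its frame. Flared guides narrow from about y = +-80 mm here to the rails, which begin at x = -40 mm; the lips begin at x = -30 mm and the end stop's face is at x = +60 mm.
- tray: Shallow square aluminium drip tray 180 x 180 mm, fixed to the bench. Origin: centre of its underside; inner floor 172 x 172 mm at z = 4 mm, rim 14 mm high.
- bowl: Steel bowl, 120 mm across, 60 mm high, a bystander. Origin: centre of its underside.
- jar: White jar with a steel cap, 70 mm across, 110 mm high, a bystander. Origin: centre of its underside.
- turner: Kitchen turner (spatula) lying on the bench beyond the holder, a bystander, not to be moved. Origin: on its underside.
There are look-alikes about, which are no part of the job. What is shaped like the holder but orange or turquoise is not meant.

How it is judged:
On the way, in this order (a step that is already met when the one before it is completed fails the run):
1. the pan is fully home in the holder (within 8 mm of the stop), the grater still on it, and the robot has let go (x of pan in the frame of holder between -0.008 and 0.006 m and y of pan in the frame of holder between -0.008 and 0.008 m and angle between the x axis of pan and the x axis of holder, either way round below 0.08 rad and height (world z) of pan below 0.006 m and z of grater in the frame of pan below 0.012 m and contact force between the fingers and pan below 0.3 N and contact force between the fingers and grater below 0.3 N), for 0.3 s.
2. the grater is lifted clear of the pan, which stays down in the holder (x of pan in the frame of holder between -0.012 and 0.006 m and y of pan in the frame of holder between -0.008 and 0.008 m and angle between the x axis of pan and the x axis of holder, either way round below 0.08 rad and height (world z) of pan below 0.01 m and z of grater in the frame of pan above 0.063 m), for 0.1 s.
At the end, for the whole second after the job is handed in: The pan rests flat in the holder, within 12 mm of fully home; the grater stands upright on the tray's floor, its centre within 35 mm of the tray's centre; both are at rest (x of pan in the frame of holder between -0.012 and 0.006 m and y of pan in the frame of holder between -0.008 and 0.008 m and angle between the x axis of pan and the x axis of holder, either way round below 0.08 rad and height (world z) of pan below 0.006 m and angle between pan's own z axis and vertical below 0.04 rad and horizontal distance between grater and tray below 0.035 m and z of grater in the frame of tray below 0.01 m and angle between grater's own z axis and vertical below 0.05 rad and linear speed of each of grater, pan below 0.02 m/s); the robot touches nothing.
It fails at once if the pan is lifted or tipped (over 15 mm or 0.12 rad) (height (world z) of pan above 0.015 m or angle between pan's own z axis and vertical above 0.12 rad).
It fails at once if the grater is touched before the pan is home in the holder (contact force between any of the fingers, the arm and grater above 0.5 N and z of grater in the frame of pan below 0.05 m and not (x of pan in the frame of holder between -0.015 and 0.006 m and y of pan in the frame of holder between -0.008 and 0.008 m and angle between the x axis of pan and the x axis of holder, either way round below 0.08 rad)).
It fails at once if the grater is dropped or knocked: moves faster than 0.6 m/s out of the fingers, or tips over 0.5 rad ((linear speed of grater above 0.6 m/s and contact force between the fingers and grater below 0.1 N) or angle between grater's own z axis and vertical above 0.5 rad).
It fails at once if the bowl, jar or turner is moved by over 30 mm (distance of any of bowl, jar, turner from where it was at the start of the episode above 0.03 m).
It also fails if it takes over 61 s, if anything falls off the work surface, if the arm or the gripper's body presses on something with over 40 N, if the wrist force passes 120 N, or if a joint passes its speed limit or range.

## Working session

There is one attempt and no reset: what is moved stays moved. The work goes in short steps, Python scripts to look and compute and a tool call to move; the robot and the scene stay as the last step left them, time stands still between calls to the robot, and variables do not carry over. Pictures are saved under pics/ and viewed, about 8 in all and at most 12, crops included, and the job is handed in when it is done.

Besides the shell and the picture viewer there is one more tool, called after "Call:" as a command line: name --argument value ..., lists and objects as JSON in quotes. move_arm: Moves the arm, as the interface text tells. Its arguments: {"type":"object","properties":{"commands":{"type":"string"},"force":{"type":"number"}},"required":["commands"]}

```bash
mkdir -p pics
cat > h.py <<'E'
import numpy as np, cv2
from station import bot
def cam(n,f=None):
    c=bot.read_camera(n); c['R']=cv2.Rodrigues(np.array(c['rvec'],float))[0]; c['t']=np.array(c['tvec'],float).ravel()
    if f: cv2.imwrite('pics/'+f,c['img'][:,:,::-1])
    return c
def ray(c,u,v,z):
    d=c['R'].T@np.linalg.inv(c['K'])@np.array([u,v,1.]); o=-c['R'].T@c['t']
    return o+d*(z-o[2])/d[2]
def proj(c,p):
    q=np.array(c['K'])@(c['R']@np.array(p,float)+c['t']); return q[:2]/q[2]
def tri(c1,p1,c2,p2):
    P=[np.array(c['K'])@np.c_[c['R'],c['t']] for c in (c1,c2)]
    X=cv2.triangulatePoints(P[0],P[1],np.array(p1,float).reshape(2,1),np.array(p2,float).reshape(2,1)); return (X[:3]/X[3]).ravel()
E
python3 - <<'E'
from h import *
for n in('top','side'):
    c=cam(n,n+'0.png'); print(n,-c['R'].T@c['t'],c['K'][0][0])
o=bot.get_obs(); print(o)
E
```

```text
top [0.45786271 0.04531649 1.55435056] 455.90168611668884
side [-0.25426349  0.82056772  1.078632  ] 529.4490382596925
{'t': 0.1, 'q': array([ 1.22591272,  0.47776098,  0.02233397,  1.55635532, -0.01149645,
        1.10932132, -0.08309498]), 'joint_vel': array([-0.00041743, -0.00312784,  0.00209929, -0.00265567,  0.00153941,
       -0.00076374, -0.00175731]), 'joint_torque': array([ 4.36627612e-03, -5.97758317e+01,  1.61363259e+00, -2.81951916e+01,
        1.27915386e-02,  5.14269836e-03,  1.95060778e-05]), 'eef_pos': array([ 0.15820385, -0.65563662,  0.23039243]), 'tool_rot': array([-8.42704613e-04,  9.92997480e-01,  1.18132415e-01, -1.63607620e-04]), 'contact_force': array([-0.04505566,  0.8085758 , -0.38078286]), 'torque': array([ 0.03923111,  0.00796523, -0.00434761]), 'gripper_width': 0.9990316540169627}
```

View pics/top0.png

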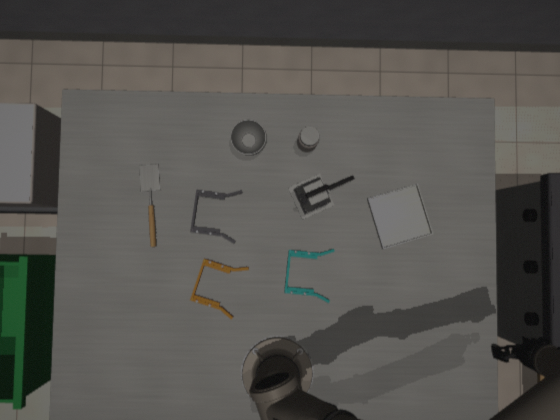

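View pics/side0.png

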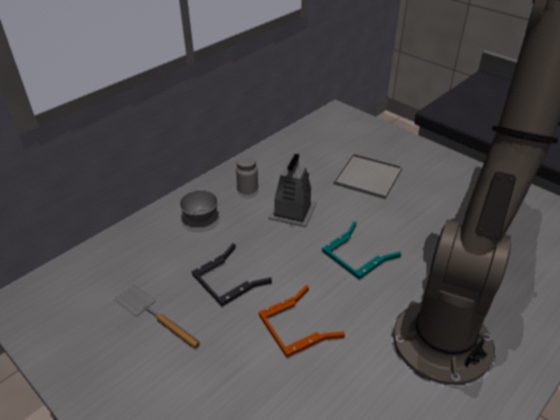

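The top view shows the grater and pan near (313,195), handle tip near (352,179), dark holder near (213,215) with its mouth to the right, tray near (400,217), bowl (249,138), jar (309,138) and turner (151,205). Next I'll zoom in.

Run:
```python
from h import *
c=cv2.imread('pics/top0.png'); s=cv2.imread('pics/side0.png')
def z(im,x,y,w,h,k): 
    r=cv2.resize(im[y:y+h,x:x+w],None,fx=k,fy=k,interpolation=cv2.INTER_CUBIC); return np.clip(r*1.8,0,255).astype('uint8')
a=z(c,180,165,190,90,4); cv2.imwrite('pics/c1.png',a)
b=z(s,180,140,150,170,3.5);cv2.imwrite('pics/c2.png',b)
```

```text
(no output)
```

View pics/c1.png

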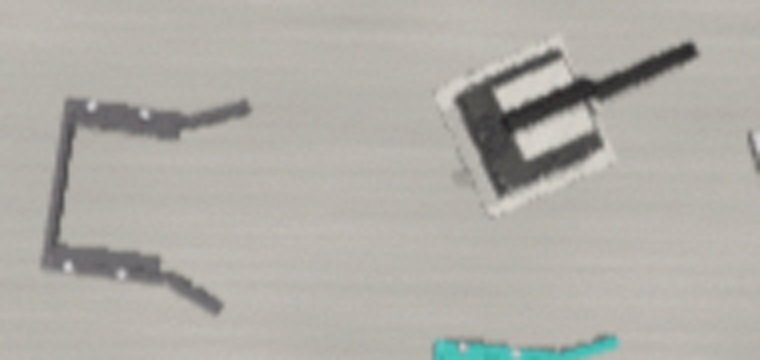

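View pics/c2.png

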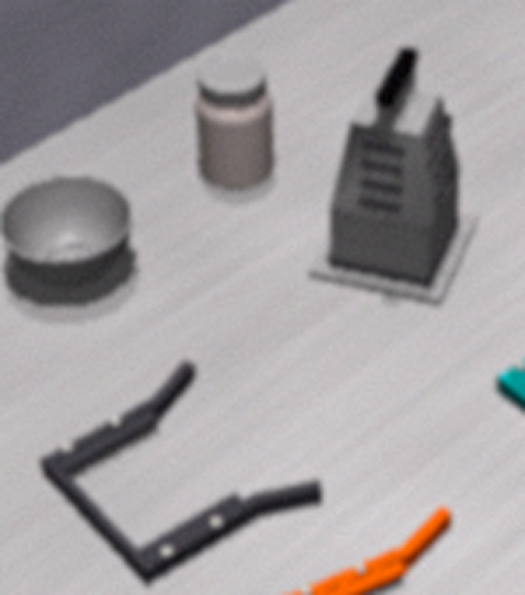

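The crops show the pan flange corners at crop (437,92), (560,38), (615,160), (492,215). The handle tip is at (695,47). The grater's bar looks parallel to the pan handle, not across it as I'd read the text, so I'll check that numerically. The holder's outline corners are at (68,100) and (42,268), with flare tips at (248,107) and (220,310).

```bash
cat > m.py <<'E'
from h import *
c=cam('top');s=cam('side')
P=lambda x,y:((x+.5)/4-.5+180,(y+.5)/4-.5+165)
S=lambda x,y:((x+.5)/3.5-.5+180,(y+.5)/3.5-.5+140)
f=[ray(c,*P(*p),.005) for p in((437,92),(560,38),(615,160),(492,215))]
pc=np.mean(f,0); tip=ray(c,*P(690,50),.034); near=ray(c,*P(606,90),.034)
print('pan',pc[:2],'sides',[np.linalg.norm(f[i]-f[i-1]).round(3) for i in range(4)])
print('yaw edges',[np.degrees(np.arctan2(*(f[i]-f[i-1])[1::-1])).round(1) for i in range(4)])
d=pc-tip; print('handle yaw',np.degrees(np.arctan2(d[1],d[0])),np.hypot(*d[:2]), 'handle-only yaw',np.degrees(np.arctan2(*(near-tip)[1::-1])))
a=np.arctan2(*(near-tip)[1::-1]);
for nm,b in(('par x',a),('par y',a+np.pi/2)):
    for k in(-1,1):
        q=np.array([pc[0]+k*.037*np.cos(b),pc[1]+k*.037*np.sin(b),.187])
        u=proj(c,q);v=proj(s,q); print(nm,'topcrop',((u-[180,165])*4).round(),'sidecrop',((v-[180,140])*3.5).round())
img=c['img'].astype(int)
# holder: dark neutral mask in region
h=(img.sum(2)<200)&(np.ptp(img,2)<30); m=np.zeros_like(h);m[175:250,180:260]=h[175:250,180:260]
print('holder px',m.sum())
cn=max(cv2.findContours(m.astype('uint8'),0,1)[0],key=len).reshape(-1,2)
H=[ray(c,*P(*p),.015) for p in((68,100),(42,268),(183,130),(160,278),(248,107),(220,310))]
print('holder pts',[x[:2].round(3) for x in H])
# tray
g=cv2.inRange(c['img'],(150,)*3,(255,)*3); m=np.zeros_like(g);m[170:260,355:445]=g[170:260,355:445]
k=max(cv2.findContours(m,0,1)[0],key=cv2.contourArea); r=cv2.minAreaRect(k); print('tray rect',r)
b=cv2.boxPoints(r);w=[ray(c,*p,.012) for p in b];print('tray',np.mean(w,0),[np.linalg.norm(w[i]-w[i-1]).round(3) for i in range(4)])
for n,p,z in(('bowl',(249,137),.06),('jar',(309,136),.11),('turner',(151,180),.01)):print(n,ray(c,*p,z))
E
python3 m.py
```

```text
pan [ 0.59443205 -0.1071765 ] sides [np.float64(0.115), np.float64(0.115), np.float64(0.115), np.float64(0.115)]
yaw edges [np.float64(24.8), np.float64(-65.3), np.float64(-155.2), np.float64(114.9)]
handle yaw 115.35343896915207 0.1492472315459644 handle-only yaw 116.31354849524226
par x topcrop [592.  83.] sidecrop [405.  52.]
par x topcrop [504. 125.] sidecrop [379. 102.]
par y topcrop [527.  60.] sidecrop [350.  69.]
par y topcrop [570. 148.] sidecrop [435.  84.]
holder px 466
holder pts [array([0.61 , 0.281]), array([0.468, 0.3  ]), array([0.586, 0.184]), array([0.461, 0.201]), array([0.606, 0.13 ]), array([0.434, 0.15 ])]Traceback (most recent call last):
  File "m.py", line 24, in <module>
    k=max(cv2.findContours(m,0,1)[0],key=cv2.contourArea); r=cv2.minAreaRect(k); print('tray rect',r)
ValueError: max() iterable argument is empty
```

The flange sides come out at 115 mm (120 expected), the handle reach at 149 mm (154 expected), and the pan yaw at about 115.2°. The "bar parallel to handle" projection matches both views and the "along y" one matches neither, so I'll go by the pictures. Now the approach to the handle grip point at about (0.649, -0.225).

Call:
move_arm --commands "0.6 2.89 -1.52 0 0 0 0;0.6 2.89 -1.52 0 0 0 0;0.6 2.89 -1.52 0 0 0 0;0.6 2.89 -1.52 0 0 0 0;0.6 2.89 -1.52 0 0 0 0;0.6 2.89 -1.52 0 0 0 0;0.6 2.89 -1.52 0 0 0 0;0.6 2.89 -1.52 0 0 0 0;0.6 2.89 -1.52 0 0 0 0;0.6 2.89 -1.52 0 0 0 0"

```text
t: 1.03
eef_pos: [0.4046, -0.4393, 0.2313]
tool_rot: [-0.0, 0.993, 0.118, -0.0]
contact_force: [0.7, -0.3, 0.7]
gripper_width: 0.6
```

Call:
move_arm --commands "0.6 2.89 -1.52 0 0 0 0;0.6 2.89 -1.52 0 0 0 0;0.6 2.89 -1.52 0 0 0 0;0.6 2.89 -1.52 0 0 0 0;0.6 2.89 -1.52 0 0 0 0;0.6 2.89 -1.52 0 0 0 0;0.6 2.89 -1.52 0 0 0 0;0.6 2.89 -1.52 0 0 0 0;0.6 2.89 -1.52 0 0 0 0;0.6 2.89 -1.52 0 0 0 0"

```text
t: 1.87
eef_pos: [0.6498, -0.2239, 0.2311]
tool_rot: [-0.0, 0.993, 0.118, -0.0]
contact_force: [1.0, 0.3, 0.5]
gripper_width: 0.598
```

Call:
move_arm --commands "0.6 0 0 0 0 0 -6.8;0.6 0 0 0 0 0 -6.8;0.6 0 0 0 0 0 -6.8;0.6 0 0 0 0 0 -6.8;0.6 0 0 0 0 0 -6.8;0.6 0 0 0 0 0 -6.8;0.6 0 0 0 0 0 -6.8;0.6 0 0 0 0 0 -6.8"

```text
t: 2.53
eef_pos: [0.6487, -0.2251, 0.231]
tool_rot: [-0.0, 0.828, 0.561, -0.0]
contact_force: [-0.2, -0.5, 0.2]
gripper_width: 0.6
```

Call:
move_arm --commands "0.6 0 0 0 0 0 -6.8;0.6 0 0 0 0 0 -6.8;0.6 0 0 0 0 0 -6.8;0.6 0 0 0 0 0 -6.8;0.6 0 0 0 0 0 -6.8;0.6 0 0 0 0 0 -6.8;0.6 0 0 0 0 0 -6.4;0.6 0 0 0 0 0 0"

```text
t: 3.2
eef_pos: [0.6486, -0.2253, 0.2309]
tool_rot: [-0.0, 0.535, 0.845, -0.0]
contact_force: [-0.4, -0.3, -0.0]
gripper_width: 0.607
```

```bash
cat > m2.py <<'E'
from h import *
from scipy.spatial.transform import Rotation as Ro
def st():
    o=bot.get_obs(); R=Ro.from_quat(o['tool_rot'],scalar_first=True).as_matrix()
    print('t',round(o['t'],2),'tcp',o['eef_pos'].round(4),'xyaw',np.degrees(np.arctan2(R[1,0],R[0,0])).round(2),'tz',R[:,2].round(3),'F',o['contact_force'].round(1),'g',round(o['gripper_width'],3),'q',o['q'].round(2)); return o,R
def rel(p,yaw):
    o,R=st(); d=R.T@(np.array(p)-o['eef_pos']); y=np.degrees(np.arctan2(R[1,0],R[0,0]))
    print('move cm',(d*100).round(2),'rz',round(y-yaw,2))
E
python3 - <<'E'
from m2 import *
rel((.649,-.225,.015),115.2)
# tray and holder by mask from initial images
c=cam('top'); I=cv2.imread('pics/top0.png'); 
hs=cv2.cvtColor(I,cv2.COLOR_BGR2GRAY); print('tray gray',hs[200:235:8,375:430:10])
E
```

```text
t 3.2 tcp [ 0.6486 -0.2253  0.2309] xyaw 115.37 tz [-0.001  0.    -1.   ] F [-0.4 -0.3 -0. ] g 0.607 q [ 0.61  0.56 -0.55  1.49  0.3   1.18  0.46]
move cm [ 0.    0.06 21.59] rz 0.17
tray gray [[119 118 119 117 119  99]
 [118 119 119 119 118 106]
 [119 118 118 119 118  91]
 [ 74 118 118 118 117 118]
 [100 118 118 118 119 117]]
```

Call:
move_arm --commands "0.6 0 0 3 0 0 0;0.6 0 0 3 0 0 0;0.6 0 0 3 0 0 0;0.6 0 0 3 0 0 0;0.6 0 0 3 0 0 0;0.6 0 0 2.5 0 0 0;0.6 0 0 2 0 0 0;0.6 0 0 1.6 0 0 0;0.6 0 0 0.4 0 0 0;0.6 0 0 0 0 0 0" --force 30

```text
t: 4.08
eef_pos: [0.6483, -0.2249, 0.0152]
tool_rot: [-0.001, 0.537, 0.844, -0.0]
contact_force: [0.5, 0.2, 0.8]
gripper_width: 0.6
```

Call:
move_arm --commands "0.3 0 0 0 0 0 0;0.3 0 0 0 0 0 0;0.2 0 0 0 0 0 0;0.1 0 0 0 0 0 0;0 0 0 0 0 0 0;0 0 0 0 0 0 0;0 0 0 0 0 0 0;0 0 0 0 0 0 0"

```text
t: 4.75
eef_pos: [0.6498, -0.2256, 0.0177]
tool_rot: [0.001, 0.536, 0.844, 0.0]
contact_force: [-0.9, -0.7, 6.5]
gripper_width: 0.159
```

Run:
```python
from m2 import *
st(); c=cam('top'); g=cv2.cvtColor(cv2.imread('pics/top0.png'),cv2.COLOR_BGR2GRAY)
m=cv2.inRange(g,110,255); k=np.zeros_like(m);k[175:260,355:445]=m[175:260,355:445]
q=max(cv2.findContours(k,0,1)[0],key=cv2.contourArea); b=cv2.boxPoints(cv2.minAreaRect(q));w=[ray(c,*p,.008) for p in b]
print('tray',np.mean(w,0).round(4),[np.linalg.norm(w[i]-w[i-1]).round(3) for i in range(4)],[np.degrees(np.arctan2(*(w[i]-w[i-1])[1::-1])).round(1) for i in range(4)])
# holder: inner edges. subpixel profile along lines: dark mask & its row/col extents
k=np.zeros_like(m); k[185:245,185:250]=(g[185:245,185:250]<65)*255
q=max(cv2.findContours(k,0,1)[0],key=cv2.contourArea); print('holder area',cv2.contourArea(q))
b=cv2.approxPolyDP(q,2,True).reshape(-1,2)
for p in b: print(p,ray(c,*p,.012)[:2].round(3))
# side view: end stop corners check from side crop
s=cam('side'); S=lambda x,y:((x+.5)/3.5-.5+180,(y+.5)/3.5-.5+140)
for p in((42,463),(148,580),(190,368),(318,490)): print('side',p,ray(s,*S(*p),.012)[:2].round(3))
for p in((310,275),(440,300),(478,215)): print('side flange',ray(s,*S(*p),.005)[:2].round(3))
v=np.clip(cv2.resize(c['img'][150:260,180:380,::-1],None,fx=4,fy=4,interpolation=2)*1.8,0,255).astype('uint8');cv2.imwrite('pics/g1.png',v)
```

```text
t 4.75 tcp [ 0.6498 -0.2256  0.0177] xyaw 115.16 tz [ 0.002 -0.001 -1.   ] F [-0.9 -0.7  6.5] g 0.159 q [ 0.56  0.78 -0.46  1.63  0.44  0.83  0.35]
tray [ 0.5329 -0.4081  0.008 ] [np.float64(0.171), np.float64(0.17), np.float64(0.172), np.float64(0.169)] [np.float64(17.0), np.float64(-72.5), np.float64(-163.3), np.float64(107.2)]
holder area 289.5
[197 190] [0.609 0.281]
[193 230] [0.473 0.291]
[197 228] [0.48  0.278]
[200 232] [0.467 0.267]
[207 233] [0.464 0.244]
[210 230] [0.474 0.234]
[234 242] [0.435 0.152]
[226 235] [0.458 0.18 ]
[220 234] [0.461 0.2  ]
[219 230] [0.475 0.204]
[197 228] [0.48  0.278]
[193 224] [0.493 0.291]
[199 195] [0.592 0.273]
[224 198] [0.583 0.189]
[241 191] [0.608 0.132]
[215 195] [0.593 0.22 ]
[213 192] [0.603 0.226]
[202 193] [0.599 0.263]
side (42, 463) [0.61  0.279]
side (148, 580) [0.462 0.299]
side (190, 368) [0.604 0.128]
side (318, 490) [0.433 0.151]
side flange [ 0.619 -0.028]
side flange [ 0.515 -0.082]
side flange [ 0.566 -0.191]
```

View pics/g1.png

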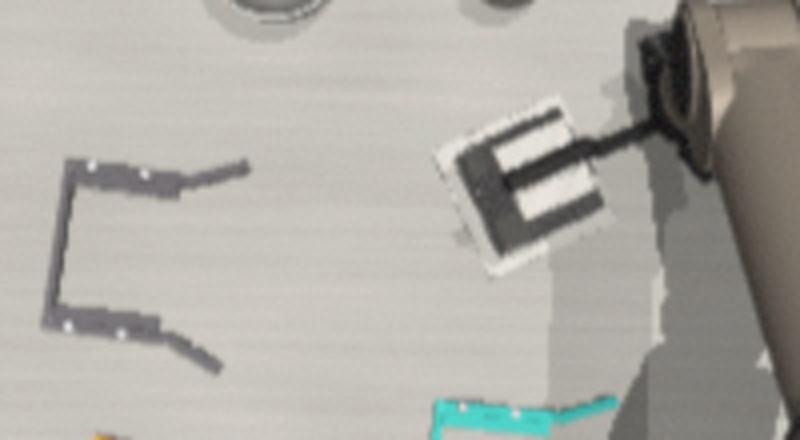

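The grip is good: width 13.5 mm and yaw 115.2°. The holder measures the same from both views: origin about (0.529, 0.2235), yaw about 82.6°. I'll ease off the 6.5 N vertical load, then slide and turn.

Call:
move_arm --commands "0 0 0 -0.2 0 0 0;0 0 0 0 0 0 0;0 1 -0.35 0 0 0 0;0 1.5 -0.52 0 0 0 0;0 1.5 -0.52 0 0 0 0;0 1.5 -0.52 0 0 0 0" --force 60

```text
t: 5.35
eef_pos: [0.608, -0.1836, 0.0181]
tool_rot: [0.0, 0.537, 0.844, 0.0]
contact_force: [1.1, -1.9, -1.5]
gripper_width: 0.153
```

Run:
```python
from m2 import *
rel((.539,-.1125,.0177),115.2)
```

```text
t 5.35 tcp [ 0.608  -0.1836  0.0181] xyaw 115.09 tz [ 0.001 -0.    -1.   ] F [ 1.1 -1.9 -1.5] g 0.153 q [ 0.53  0.71 -0.47  1.77  0.44  0.76  0.28]
move cm [ 9.37 -3.23  0.03] rz -0.11
```

Forces are light and z is steady. Continuing.

Call:
move_arm --commands "0 1.5 -0.52 0 0 0 0;0 1.5 -0.52 0 0 0 0;0 1.5 -0.52 0 0 0 0;0 1.5 -0.52 0 0 0 0;0 1.5 -0.52 0 0 0 0;0 1.5 -0.52 0 0 0 0;0 0 0 0 0 0 0"

```text
t: 5.93
eef_pos: [0.5394, -0.1126, 0.018]
tool_rot: [-0.001, 0.535, 0.845, -0.0]
contact_force: [-0.4, 1.5, -3.8]
gripper_width: 0.152
```

Call:
move_arm --commands "0 0 0 0 0 0 2.5;0 0 0 0 0 0 2.5;0 0 0 0 0 0 2.5;0 0 0 0 0 0 2.5;0 0 0 0 0 0 2.5;0 0 0 0 0 0 2.5;0 0 0 0 0 0 2.5;0 0 0 0 0 0 2.5;0 0 0 0 0 0 2.5;0 0 0 0 0 0 2.5;0 0 0 0 0 0 2.5;0 0 0 0 0 0 2.5"

```text
t: 6.93
eef_pos: [0.5412, -0.1155, 0.018]
tool_rot: [-0.001, 0.737, 0.676, -0.001]
contact_force: [-2.1, 0.9, 0.6]
gripper_width: 0.15
```

Call:
move_arm --commands "0 0 0 0 0 0 2.5;0 0 0 0 0 0 0;0 0 0 0 0 0 0"

```text
t: 7.18
eef_pos: [0.5419, -0.1155, 0.0181]
tool_rot: [-0.0, 0.751, 0.661, -0.0]
contact_force: [0.7, -0.3, -2.0]
gripper_width: 0.149
```

Run:
```python
from m2 import *
rel((.492,-.064,.0177),82.6)
```

```text
t 7.18 tcp [ 0.5419 -0.1155  0.0181] xyaw 82.72 tz [-0. -0. -1.] F [ 0.7 -0.3 -2. ] g 0.149 q [ 0.36  0.6  -0.33  1.98  0.32  0.62 -0.31]
move cm [ 4.47 -5.6   0.04] rz 0.12
```

Call:
move_arm --commands "0 0.56 -0.7 0 0 0 0;0 0.56 -0.7 0 0 0 0;0 0.56 -0.7 0 0 0 0;0 0.56 -0.7 0 0 0 0;0 0.56 -0.7 0 0 0 0;0 0.56 -0.7 0 0 0 0;0 0.56 -0.7 0 0 0 0;0 0.56 -0.7 0 0 0 0;0 0 0 0 0 0 0;0 0 0 0 0 0 0"

```text
t: 8.02
eef_pos: [0.4912, -0.0625, 0.0182]
tool_rot: [-0.0, 0.75, 0.661, -0.0]
contact_force: [-0.5, 1.3, -1.4]
gripper_width: 0.151
```

Run:
```python
from m2 import *
st()
c=cam('top');s=cam('side')
a=cv2.resize(c['img'][165:255,180:310,::-1],None,fx=4,fy=4,interpolation=2)
b=cv2.resize(s['img'][185:315,190:300,::-1],None,fx=2.5,fy=2.5,interpolation=2)
H=max(a.shape[0],b.shape[0]); o=np.zeros((H,a.shape[1]+b.shape[1],3),'uint8'); o[:a.shape[0],:a.shape[1]]=a;o[:b.shape[0],a.shape[1]:]=b
cv2.imwrite('pics/e1.png',np.clip(o*1.8,0,255).astype('uint8'));print(o.shape)
```

```text
t 8.02 tcp [ 0.4912 -0.0625  0.0182] xyaw 82.81 tz [-0.001  0.    -1.   ] F [-0.5  1.3 -1.4] g 0.151 q [ 0.27  0.53 -0.34  2.11  0.33  0.55 -0.42]
(360, 795, 3)
```

View pics/e1.png

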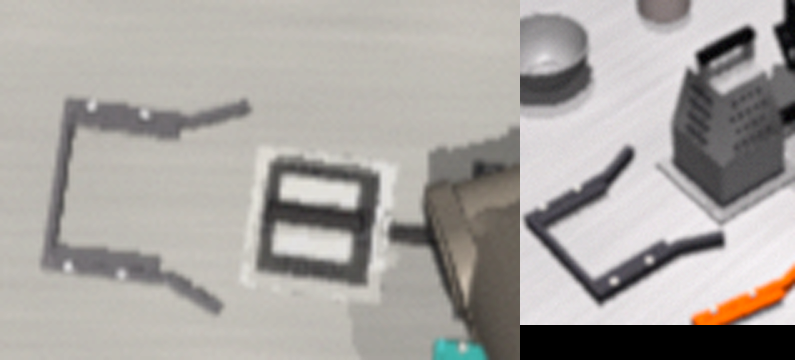

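The picture shows the flange centred at about crop (320,224), and the holder's centreline runs 3–4 mm above it. The pan is also yawed about 0.8° too far. I'll correct both and advance into the mouth.

Call:
move_arm --commands "0 0 0.2 0 0 0 0.7;0 0.7 0 0 0 0 0;0 0.8 0 0 0 0 0;0 0.8 0 0 0 0 0;0 0.8 0 0 0 0 0;0 0.8 0 0 0 0 0;0 0.8 0 0 0 0 0;0 0.8 0 0 0 0 0;0 0.5 0 0 0 0 0;0 0 0 0 0 0 0"

```text
t: 8.95
eef_pos: [0.5026, -0.0023, 0.0184]
tool_rot: [-0.0, 0.754, 0.657, 0.001]
contact_force: [0.2, 1.5, -2.8]
gripper_width: 0.153
```

Run:
```python
from m2 import *
rel((.5115,.0946,.018),82.2)
```

```text
t 8.95 tcp [ 0.5026 -0.0023  0.0184] xyaw 82.1 tz [ 0.001  0.001 -1.   ] F [ 0.2  1.5 -2.8] g 0.153 q [ 0.15  0.54 -0.33  2.1   0.32  0.55 -0.55]
move cm [ 9.72 -0.45  0.05] rz -0.1
```

Call:
move_arm --commands "0 0.5 0 0 0 0 0;0 0.5 0 0 0 0 0;0 0.5 0 0 0 0 0;0 0.5 0 0 0 0 0;0 0.5 0 0 0 0 0;0 0 0 0 0 0 0;0 0 0 0 0 0 0"

```text
t: 9.53
eef_pos: [0.5061, 0.0217, 0.0183]
tool_rot: [-0.0, 0.754, 0.656, 0.001]
contact_force: [0.1, 1.1, -3.2]
gripper_width: 0.153
```

Run:
```python
from m2 import *
st()
c=cam('top')
cv2.imwrite('pics/e2.png',np.clip(cv2.resize(c['img'][165:255,180:310,::-1],None,fx=6,fy=6,interpolation=2)*1.8,0,255).astype('uint8'))
```

```text
t 9.53 tcp [0.5061 0.0217 0.0183] xyaw 82.05 tz [ 0.001  0.001 -1.   ] F [ 0.1  1.1 -3.2] g 0.153 q [ 0.1   0.54 -0.33  2.09  0.32  0.56 -0.6 ]
```

View pics/e2.png

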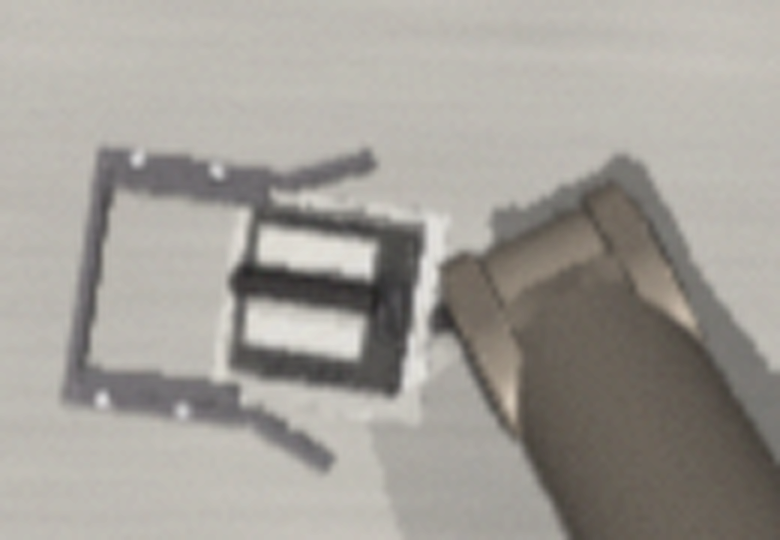

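The flange front is just between the rails (crop edge at x≈235), with no side force. Continuing.

Call:
move_arm --commands "0 0.5 0 0 0 0 0;0 0.5 0 0 0 0 0;0 0.5 0 0 0 0 0;0 0.5 0 0 0 0 0;0 0.5 0 0 0 0 0;0 0 0 0 0 0 0"

```text
t: 10.08
eef_pos: [0.5095, 0.0468, 0.0184]
tool_rot: [-0.0, 0.754, 0.656, 0.001]
contact_force: [-1.0, 0.6, -3.0]
gripper_width: 0.153
```

Call:
move_arm --commands "0 0.5 0 0 0 0 0;0 0.5 0 0 0 0 0;0 0.5 0 0 0 0 0;0 0 0 0 0 0 0"

```text
t: 10.42
eef_pos: [0.5115, 0.0615, 0.0184]
tool_rot: [-0.0, 0.754, 0.656, 0.001]
contact_force: [-1.4, -0.5, -2.2]
gripper_width: 0.151
```

Call:
move_arm --commands "0 0.5 0 0 0 0 0;0 0.5 0 0 0 0 0;0 0.5 0 0 0 0 0;0 0.4 0 0 0 0 0;0 0 0 0 0 0 0"

```text
t: 10.83
eef_pos: [0.5142, 0.0803, 0.0184]
tool_rot: [-0.0, 0.754, 0.656, 0.001]
contact_force: [-2.1, 0.6, -2.6]
gripper_width: 0.149
```

Call:
move_arm --commands "0 0.3 0 0 0 0 0;0 0.3 0 0 0 0 0;0 0.3 0 0 0 0 0;0 0 0 0 0 0 0"

```text
t: 11.17
eef_pos: [0.5153, 0.0883, 0.0183]
tool_rot: [-0.0, 0.755, 0.656, 0.0]
contact_force: [-3.6, -1.9, -2.2]
gripper_width: 0.153
```

Call:
move_arm --commands "0 0.2 -0.1 0 0 0 0;0 0.2 0 0 0 0 0;0 0 0 0 0 0 0"

```text
t: 11.42
eef_pos: [0.5152, 0.0923, 0.0184]
tool_rot: [0.0, 0.755, 0.656, 0.0]
contact_force: [-2.0, -1.8, -1.8]
gripper_width: 0.152
```

Call:
move_arm --commands "0 0.2 0 0 0 0 0;0 0.2 0 0 0 0 0;0 0 0 0 0 0 0"

```text
t: 11.67
eef_pos: [0.5155, 0.093, 0.0182]
tool_rot: [0.001, 0.755, 0.655, -0.001]
contact_force: [-2.4, -8.6, 0.2]
gripper_width: 0.154
```

Stopped at y=0.093 (0.0946 predicted) with a rising back force. One more nudge, relieve the load, then release.

Call:
move_arm --commands "0 0.2 0 0 0 0 0;0 0 0 0 0 0 0;0 -0.4 0 0 0 0 0;0.2 0 0 0 0 0 0;0.4 0 0 0 0 0 0;0.6 0 0 0 0 0 0;0.6 0 0 0 0 0 0;0.6 0 0 0 0 0 0;0.6 0 0 0 0 0 0;0.6 0 0 0 0 0 0;0.6 0 0 0 0 0 0"

```text
t: 12.58
eef_pos: [0.5152, 0.0938, 0.0183]
tool_rot: [0.0, 0.755, 0.656, 0.0]
contact_force: [-0.4, 0.3, -0.1]
gripper_width: 0.602
```

Run:
```python
from m2 import *
st()
c=cam('top');s=cam('side')
a=cv2.resize(c['img'][165:255,180:290,::-1],None,fx=4,fy=4,interpolation=2)
b=cv2.resize(s['img'][175:315,190:300,::-1],None,fx=3,fy=3,interpolation=2)
H=max(a.shape[0],b.shape[0]); o=np.zeros((H,a.shape[1]+b.shape[1],3),'uint8'); o[:a.shape[0],:a.shape[1]]=a;o[:b.shape[0],a.shape[1]:]=b
cv2.imwrite('pics/e3.png',np.clip(o*1.8,0,255).astype('uint8'))
```

```text
t 12.58 tcp [0.5152 0.0938 0.0183] xyaw 81.97 tz [ 0.  0. -1.] F [-0.4  0.3 -0.1] g 0.602 q [-0.04  0.56 -0.33  2.05  0.32  0.58 -0.73]
```

View pics/e3.png

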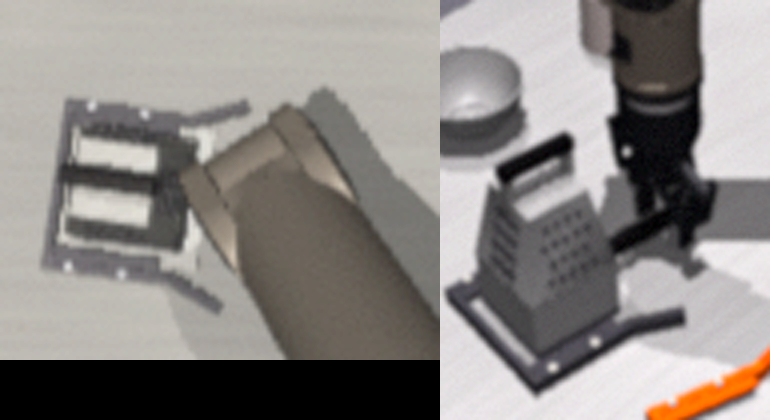

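The pan is in the holder, up to the stop, and released. Next I'll locate the grater bar: its ends are at crop about (62,172)/(160,182) in the top view and (60,178)/(130,140) in the side view.

Call:
move_arm --commands "0.6 0 0 -1 0 0 0;0.6 0 0 -2 0 0 0;0.6 0 0 -3 0 0 0;0.6 0 0 -3.5 0 0 0;0.6 0 0 -3.5 0 0 0;0.6 0 0 -3.5 0 0 0;0.6 0 0 -3.5 0 0 0;0.6 0 0 -2 0 0 0;0.6 0 0 0 0 0 0"

```text
t: 13.43
eef_pos: [0.5177, 0.0947, 0.2442]
tool_rot: [0.002, 0.755, 0.656, 0.004]
contact_force: [0.0, -0.3, -0.4]
gripper_width: 0.606
```

Run:
```python
from m2 import *
c=cam('top');s=cam('side')
g=cv2.cvtColor(c['img'],cv2.COLOR_RGB2GRAY)
t=((111+.5)/4-.5+180,(177+.5)/4-.5+165); d=((95+.5)/3-.5+190,(159+.5)/3-.5+175)
print('tri',tri(c,t,s,d).round(4),'top',ray(c,*t,.187).round(4),'side',ray(s,*d,.187).round(4))
rel((.5333,.2225,.172),82.2)
```

```text
tri [0.5343 0.2207 0.1847] top [0.5353 0.2217 0.187 ] side [0.5313 0.2215 0.187 ]
t 13.53 tcp [0.5153 0.0937 0.2395] xyaw 81.96 tz [ 0.002  0.    -1.   ] F [0.1 0.2 0.2] g 0.6 q [ 0.07  0.25 -0.44  1.88  0.12  1.03 -0.56]
move cm [13.   -0.04  6.75] rz -0.24
```

Triangulation gives (0.534, 0.221, 0.185), which fits the expected 187 mm height. Moving over the bar and down.

Call:
move_arm --commands "0.6 1.5 0 0 0 0 0;0.6 2.5 0 0 0 0 0;0.6 2.5 0 0 0 0 0;0.6 2.5 0 0 0 0 0;0.6 2.5 0 0 0 0 0;0.6 1.4 0 0 0 0 0;0.6 0 0 0 0 0 0;0.6 0 0 2 0 0 0;0.6 0 0 2 0 0 0;0.6 0 0 1.6 0 0 0;0.6 0 0 1.1 0 0 0;0.6 0 0 0 0 0 0"

```text
t: 14.53
eef_pos: [0.5315, 0.219, 0.1683]
tool_rot: [-0.001, 0.755, 0.655, -0.003]
contact_force: [-0.2, -0.7, 0.1]
gripper_width: 0.601
```

Call:
move_arm --commands "0.4 0 0 0 0 0 0;0.3 0 0 0 0 0 0;0.2 0 0 0 0 0 0;0.1 0 0 0 0 0 0;0 0 0 0 0 0 0;0 0 0 0 0 0 0;0 0 0 0 0 0 0;0 0 0 0 0 0 0" --force 60

```text
t: 15.2
eef_pos: [0.5335, 0.2218, 0.1725]
tool_rot: [0.0, 0.755, 0.656, 0.001]
contact_force: [-2.5, -1.0, 6.6]
gripper_width: 0.177
```

Run:
```python
from m2 import *
st()
```

```text
t 15.2 tcp [0.5335 0.2218 0.1725] xyaw 81.99 tz [ 0.001  0.    -1.   ] F [-2.5 -1.   6.6] g 0.177 q [-0.14  0.42 -0.46  1.83  0.23  0.94 -0.84]
```

The bar is gripped at 15 mm. Lifting straight up, slowly.

Call:
move_arm --commands "0 0 -0.05 -0.2 0 0 0;0 0 0 -0.3 0 0 0;0 0 0 -0.4 0 0 0;0 0 0 -0.4 0 0 0;0 0 0 -0.4 0 0 0;0 0 0 0 0 0 0"

```text
t: 15.7
eef_pos: [0.5326, 0.2213, 0.1887]
tool_rot: [0.0, 0.755, 0.656, -0.0]
contact_force: [-1.8, 0.1, -6.0]
gripper_width: 0.169
```

Call:
move_arm --commands "0 0 0 -0.4 0 0 0;0 0 0 -0.4 0 0 0;0 0 0 -0.5 0 0 0;0 0 0 -0.5 0 0 0;0 0 0 -0.5 0 0 0;0 0 0 -0.5 0 0 0;0 0 0 -0.5 0 0 0;0 0 0 -0.5 0 0 0;0 0 0 -0.5 0 0 0;0 0 0 -0.5 0 0 0;0 0 0 0 0 0 0"

```text
t: 16.62
eef_pos: [0.5338, 0.2222, 0.2384]
tool_rot: [0.001, 0.755, 0.656, 0.002]
contact_force: [1.5, 0.1, -2.7]
gripper_width: 0.173
```

Run:
```python
from m2 import *
st()
c=cam('top');s=cam('side')
b=cv2.resize(s['img'][130:315,170:320,::-1],None,fx=3,fy=3,interpolation=2)
cv2.imwrite('pics/e4.png',np.clip(b*1.8,0,255).astype('uint8'))
```

```text
t 16.62 tcp [0.5338 0.2222 0.2384] xyaw 81.96 tz [ 0.003  0.002 -1.   ] F [ 1.5  0.1 -2.7] g 0.173 q [-0.13  0.35 -0.47  1.76  0.18  1.07 -0.8 ]
```

View pics/e4.png

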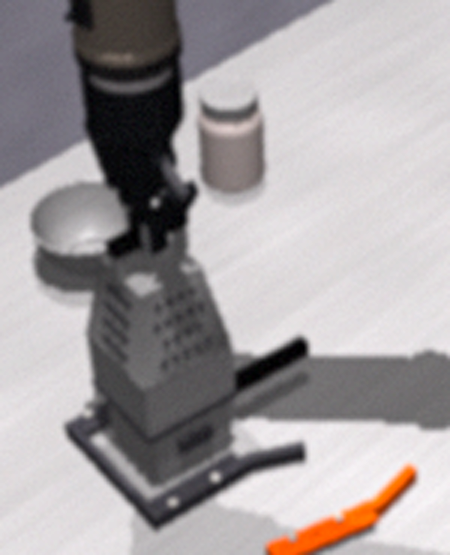

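The grater is coming up and the pan stays down in the holder, with the tub showing below the skirt. Now I'll lift higher and carry it to the tray centre at about (0.533, -0.408).

Call:
move_arm --commands "0 0 0 -1 0 0 0;0 0 0 -1 0 0 0;0 0 0 -1.5 0 0 0;0 0 0 -1.5 0 0 0;0 0 0 -1 0 0 0;0 0 0 0 0 0 0;0 -0.8 0.11 0 0 0 0;0 -1.6 0.22 0 0 0 0;0 -2.5 0.35 0 0 0 0;0 -2.5 0.35 0 0 0 0;0 -2.5 0.35 0 0 0 0;0 -2.5 0.35 0 0 0 0" --force 70

```text
t: 17.72
eef_pos: [0.5316, 0.0941, 0.2951]
tool_rot: [-0.0, 0.755, 0.656, -0.001]
contact_force: [0.2, -0.3, -3.1]
gripper_width: 0.163
```

Call:
move_arm --commands "0 -2.5 0.35 0 0 0 0;0 -2.5 0.35 0 0 0 0;0 -2.5 0.35 0 0 0 0;0 -2.5 0.35 0 0 0 0;0 -2.5 0.35 0 0 0 0;0 -2.5 0.35 0 0 0 0;0 -2.5 0.35 0 0 0 0;0 -2.5 0.35 0 0 0 0;0 -2.5 0.35 0 0 0 0;0 -2.5 0.35 0 0 0 0;0 -2.5 0.35 0 0 0 0;0 -2.5 0.35 0 0 0 0"

```text
t: 18.72
eef_pos: [0.5308, -0.2084, 0.2951]
tool_rot: [-0.001, 0.755, 0.656, -0.001]
contact_force: [0.8, 0.0, -3.6]
gripper_width: 0.172
```

Call:
move_arm --commands "0 -2.5 0.35 0 0 0 0;0 -2.5 0.35 0 0 0 0;0 -2.5 0.35 0 0 0 0;0 -2.5 0.35 0 0 0 0;0 -2.5 0.35 0 0 0 0;0 -2 0.28 0 0 0 0;0 -1.2 0.17 0 0 0 0;0 0 0 0 0 0 0;0 0 0 0 0 0 0;0 0 0 0 0 0 0"

```text
t: 19.55
eef_pos: [0.5322, -0.3633, 0.2959]
tool_rot: [-0.001, 0.754, 0.657, 0.0]
contact_force: [0.0, 0.4, -3.9]
gripper_width: 0.167
```

Run:
```python
from m2 import *
rel((.533,-.408,.175),82)
```

```text
t 19.55 tcp [ 0.5322 -0.3633  0.2959] xyaw 82.07 tz [-0.     0.002 -1.   ] F [ 0.   0.4 -3.9] g 0.167 q [ 0.63  0.39 -0.17  1.55  0.07  1.22  0.31]
move cm [-4.44  0.7  12.08] rz 0.07
```

Call:
move_arm --commands "0 -1.5 0.23 0 0 0 0;0 -1.5 0.23 0 0 0 0;0 -1.4 0.22 0 0 0 0;0 0 0 0 0 0 0;0 0 0 1.5 0 0 0;0 0 0 2 0 0 0;0 0 0 2 0 0 0;0 0 0 2 0 0 0;0 0 0 1.5 0 0 0;0 0 0 1 0 0 0;0 0 0 0.7 0 0 0;0 0 0 0 0 0 0"

```text
t: 20.55
eef_pos: [0.5319, -0.4096, 0.1878]
tool_rot: [-0.001, 0.755, 0.656, -0.0]
contact_force: [-1.1, 0.8, -3.5]
gripper_width: 0.167
```

Run:
```python
from m2 import *
st()
c=cam('top');s=cam('side')
a=cv2.resize(c['img'][165:265,350:450,::-1],None,fx=4,fy=4,interpolation=2)
b=cv2.resize(s['img'][100:220,310:430,::-1],(400,400),interpolation=2)
cv2.imwrite('pics/e5.png',np.clip(np.hstack([a,b])*1.8,0,255).astype('uint8'))
```

```text
t 20.55 tcp [ 0.5319 -0.4096  0.1878] xyaw 81.95 tz [-0.002  0.001 -1.   ] F [-1.1  0.8 -3.5] g 0.167 q [ 0.67  0.52 -0.15  1.6   0.08  1.04  0.35]
```

View pics/e5.png

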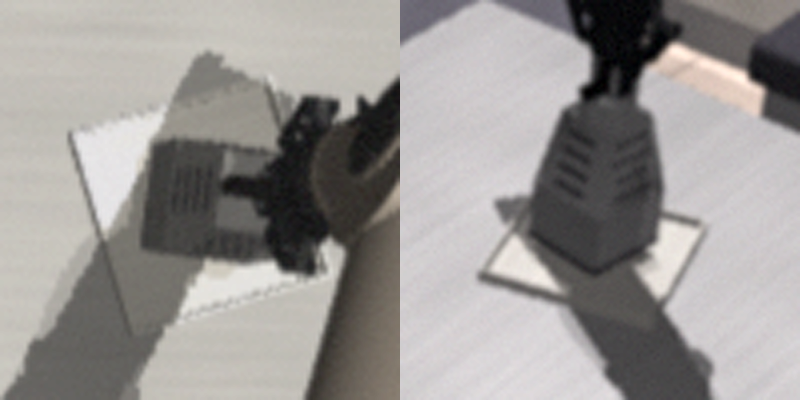

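The grater hangs upright over the middle of the tray, about 15 mm up. Lowering gently.

Call:
move_arm --commands "0 0 0 0.4 0 0 0;0 0 0 0.3 0 0 0;0 0 0 0.3 0 0 0;0 0 0 0.2 0 0 0;0 0 0 0 0 0 0;0 0 0 0 0 0 0"

```text
t: 21.15
eef_pos: [0.5325, -0.4096, 0.1772]
tool_rot: [-0.0, 0.755, 0.656, -0.0]
contact_force: [-0.6, 0.2, -2.6]
gripper_width: 0.171
```

Call:
move_arm --commands "0 0 0 0.2 0 0 0;0 0 0 0.1 0 0 0;0 0 0 0.1 0 0 0;0 0 0 0 0 0 0;0 0 0 0 0 0 0"

```text
t: 21.57
eef_pos: [0.5325, -0.4097, 0.1732]
tool_rot: [-0.0, 0.755, 0.656, -0.0]
contact_force: [-0.7, -0.1, -3.5]
gripper_width: 0.174
```

Call:
move_arm --commands "0 0 0 0.1 0 0 0;0 0 0 0.1 0 0 0;0 0 0 0.1 0 0 0;0 0 0 0 0 0 0;0 0 0 0 0 0 0"

```text
t: 21.98
eef_pos: [0.5329, -0.41, 0.1717]
tool_rot: [0.001, 0.755, 0.656, 0.0]
contact_force: [-1.9, 1.2, 5.6]
gripper_width: 0.167
```

Contact at TCP z 0.1717 (0.1715 predicted). Release and withdraw upward.

Call:
move_arm --commands "0 0 0 -0.1 0 0 0;0.2 0 0 0 0 0 0;0.35 0 0 0 0 0 0;0.5 0 0 0 0 0 0;0.6 0 0 0 0 0 0;0.6 0 0 0 0 0 0;0.6 0 0 -0.5 0 0 0;0.6 0 0 -1 0 0 0;0.6 0 0 -2 0 0 0;0.6 0 0 -3 0 0 0;0.6 0 0 -3 0 0 0;0.6 0 0 -3 0 0 0"

```text
t: 22.98
eef_pos: [0.5325, -0.4097, 0.2987]
tool_rot: [0.0, 0.755, 0.656, 0.0]
contact_force: [0.2, -1.1, 0.0]
gripper_width: 0.601
```

Call:
move_arm --commands "0.6 -3 0 0 0 0 0;0.6 -3 0 0 0 0 0;0.6 -3 0 0 0 0 0;0.6 -3 0 0 0 0 0;0.6 -3 0 0 0 0 0;0.6 0 0 0 0 0 0;0.6 0 0 0 0 0 0"

```text
t: 23.57
eef_pos: [0.5101, -0.5605, 0.2966]
tool_rot: [0.0, 0.756, 0.654, -0.0]
contact_force: [0.5, 0.2, -0.4]
gripper_width: 0.601
```

Run:
```python
from m2 import *
st()
c=cam('top','f.png');s=cam('side')
a=cv2.resize(c['img'][110:270,140:450,::-1],None,fx=1.9,fy=1.9,interpolation=2)
b=cv2.resize(s['img'][120:330,100:420,::-1],None,fx=1.9*310/320,fy=1.5,interpolation=2); b=cv2.resize(b,(a.shape[1],290))
cv2.imwrite('pics/e6.png',np.clip(np.vstack([a,b])*1.8,0,255).astype('uint8'))
```

```text
t 23.57 tcp [ 0.5101 -0.5605  0.2966] xyaw 81.75 tz [-0.    -0.001 -1.   ] F [ 0.5  0.2 -0.4] g 0.601 q [ 0.81  0.58 -0.1   1.23  0.06  1.33  0.57]
```

View pics/e6.png

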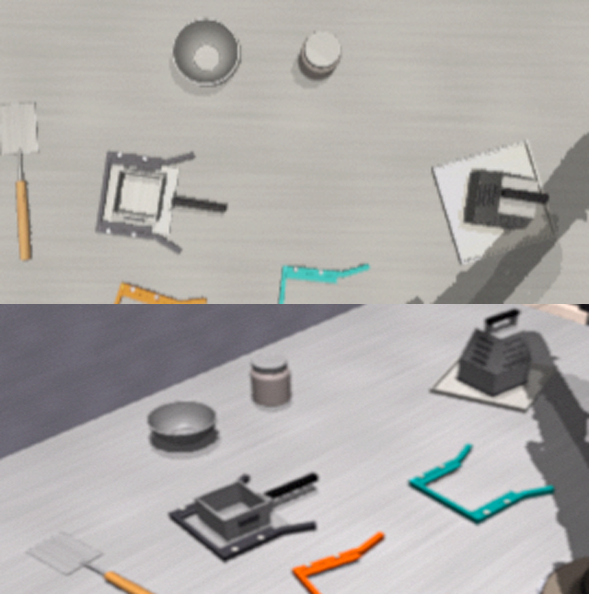

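The pan is down in the holder against the stop, the grater stands upright near the tray centre, and the bystanders look untouched. Handing in.

```bash
python3 -c "
from station import bot
print(bot.hand_in())"
```

```text
the job is handed in; nothing more can be done
None
```

The job is done and handed in; the hand-in gave no verdict. I slid the pan by its handle until it met the holder's end stop and let go. Then I lifted the grater off by its bar and set it down in the middle of the drip tray. It took about 24 s of the 61 s allowed.

**Pan in the holder:** it stopped with the tool at y = 0.093 m, against 0.095 m predicted, with the push-back rising to about 9 N. After letting go, the force was near zero. In the last pictures it is still up against the stop, and it stayed down while the grater came off.

**Grater on the tray:** it touched the floor at a tool height of 0.1717 m, against 0.1715 m predicted. That put it about 2 mm from the measured tray centre. It stands upright in both camera views.

**Bystanders and robot:** by eye, the bowl, jar and turner look unmoved. The gripper was clear of everything at hand-in.

**What disagreed:**
- The text says the grater's bar lies along its y axis. Both cameras showed it parallel to the pan handle (pan x), and gripping it that way worked, closing to 15 mm on the 16 mm bar.
- The first pan flange and handle measurements came out about 5 mm short of the given sizes. I corrected that with a closer look before going into the holder.

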